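# Read a hidden depth stop with the red depth bar

### The job

Pick up the red-handled depth bar, slide its blade into the blind slot of the green gauge until you feel it touch the hidden stop, and leave it there, touching the stop, so that the setting can be read off its graduations. Press gently: the stop is held only by friction and its setting must not be shifted. Leave the blue and yellow bars and the other fasteners alone.

Things in the scene. Friction and masses are not known exactly. Their poses are not given: they have to be found in the camera images.
- red_bar: Depth bar, red handle, about 160 g (varies). Origin: centre of the handle's underside, level with the blade's underside (on the table at the start). Handle 30 mm long (x), 22 wide (y), 44 high (z), centred over the origin; grip it across y. Aluminium blade 16 mm wide, 12 high, along +x from the handle to x = 135 mm, black lines across its top every 10 mm. z up.
- red_tip (a point): Centre of the end face of the red bar's blade: 135 mm along x from the bar's origin, 6 mm up.
- gauge: Green roofed block on a dark steel base, fixed to the table. Origin: on the table under the middle of the slot's mouth; x points into the slot, z up. Base 20 mm high, 80 mm wide (y), from x = -165 to 135 mm; its bare front (x < 0) is a level ledge for the bar to slide on. Block from x = 0 to 135 mm, top 47 mm above the table, closed at the back. It hides a brass stop (see mouth).
- mouth (a point): Middle of the slot's mouth, on its floor (level with the ledge, 20 mm above the table). Slot 18 mm wide, 15 mm high. The hidden stop stands 45 to 80 mm behind the mouth, elsewhere every time; it slips if pushed with more than about 15 N. The bar slides with 1 to 3 N.
- funnel (a point): Entry of the funnel on the ledge, 27 mm before the mouth (20 mm above the table): two steel cheeks, 15 mm high above the ledge, narrow from about 43 mm here to the slot's 18 mm at the mouth. A small sloping lip at the mouth, 17 mm above the ledge, guides from above. With the blade at the stop the handle's front stays 40 mm or more before the mouth.
- blue_bar: Bar of the same shape with a blue handle and a 22 mm wide blade, too wide for the slot. Origin as for the red bar. To be left alone.
- yellow_bar: Bar of the same shape with a yellow handle and a 26 mm wide blade, too wide for the slot. Origin as for the red bar. To be left alone. The three bars lie side by side, about 100 mm apart, in any order, handles towards the robot.
- coupling: Loose brass pipe coupling standing upright, 42 mm in diameter, 55 mm high; origin at the centre of its underside. To be left alone.
- hex_bolt: Loose steel bolt standing on its hexagonal head, 34 mm across, 73 mm high; origin at the centre of its underside. To be left alone.
- collar: Loose dark steel ring, 48 mm in diameter, 18 mm high; origin at the centre of its underside. To be left alone.
- screw_cup: Loose white plastic cup, 70 mm in diameter, 50 mm high; origin at the centre of its underside. To be left alone.
There are look-alikes about, which are no part of the job. Leave any orange or turquoise look-alike of the red_bar alone.

How it is judged:
By the outcome, as a careful person would: the job done as asked, in the order asked, and still so for the second after the job is handed in, with the robot touching nothing.
It also fails if it takes over 58 s, if anything falls off the work surface, if the arm or the gripper's body presses on something with over 40 N, if the wrist force passes 120 N, or if a joint passes its speed limit or range.

### The arm

A 6-joint arm with a two-finger parallel gripper is mounted at the origin on the work surface. World frame = base frame: x ahead of the robot, y to its left, z up, the work surface at z = 0. Lengths are in m, angles in rad, forces in N, time in s.
With the tool pointing down it reaches from about 0.425 to 0.95 m from the base axis. Payload 3.5 kg.
Tool frame: the origin (TCP) lies midway between the tips of the shut fingers; the grasp point (between the pads) lies ctrl.grasp_offset behind it (ctrl.grasp_offset is the distance from the TCP to the grasp point, in m); x points along the fingers, y is the direction in which the jaws open and shut, and the axes are right-handed (so a half turn about x gives the same grasp; the last joint's range is limited). The gripper opens to 85 mm and grips with 20 to 120 N. Pads are 22 mm wide; open, the fingers measure 114 mm over their backs; the gripper's body (76 mm by 85 mm) begins 54 mm behind the grasp point. The pads swing forward as they close: fully open they stand 13 mm farther back than shut.
Start: joints at [-1.451, 0.286, 1.577, -0, 1.279, -0.15], TCP at [0.18, -0.651, 0.231] pointing down, gripper open.
Joint ranges: [-2.77, 2.77], [-0.9, 2.22], [0.21, 2.48], [-1.53, 4.67], [0.24, 2.81], [-2.84, 2.84]. Speed limits (rad/s): [2.79, 2.79, 3.14, 3.14, 3.14, 3.14].

### API

Orientations are given as a unit quaternion [x, y, z, w].
In Python, from plant import readout, read_camera, sign_off, ctrl gives the robot as it stands.
- The arm moves only by the tool drive_tool, never from a script. Its argument "steps" is a list of rows, each a list of 5 numbers: the shift along the tool's x, y, z in cm, then the turn about the tool's x in degrees, then the opening, from 0 (shut) to 1 (fully open). A call has 1 to 10 rows; each row shifts and turns the commanded pose from where the row before left it, along the tool's axes as they then stand; what a row does not reach is not made up. A row lasts 1/10 s, in which the tool goes at most 50 mm and 8.59 degrees, less where a joint would pass 70% of its speed; a pose out of reach is approached as far as the arm can. A call is refused whole if a number of a shift passes 5 or a number of a turn 8.59, either way. A call with a gripper value outside its range is refused whole. The fingers move at their own pace and stop on an object; "force" is the grip in N (left out, the last holds). Time passes only in rows, so rows that do not move let the fingers close. It gives the time, the measured TCP pose, the force and the opening at its end, in the units of the state.
- readout.get_state(): the state, without advancing time (a new reading comes with each control period).
- read_camera(name): name is "side" or "top"; returns a dict with "frame" (384x512x3 uint8, red, green, blue), "vertical_fov" (degrees; the focal length in pixels is half the picture's height over the tangent of half this angle, whatever the lens; pixels are square), "cx", "cy" (the principal point, pixels), "eye" and "orientation" of the camera in the world. Camera axes: x right, y up, looking along -z (the intrinsics and any distortion apply to the point x, -y, -z); pixel columns grow to the right and rows downward; lengths in m; the calibration is good to about 2 mm. A picture is of the moment at which its call begins. There is no depth.
- sign_off(): hands the job in, once; it reports no verdict.
The state is a dict: "time": time; "qpos": joint angles; "dq": joint speeds; "joint_efforts": joint torques, N m; "eef_pos": TCP position; "tcp_rot": TCP orientation; "contact_force": force on the tool from outside, world axes, zero at the start; "wrist_torque": the same for the moment, N m; "opening": opening from 0.0 (shut) to 1.0 (fully open).
Only numpy, scipy, OpenCV 4.12 (cv2) and the standard library are available. Lean on these libraries where they do the work, as an engineer would, in place of code of your own. Each camera call takes 0.05 s, during which the arm holds its last target. There are 200 camera calls.

## Working session

There is one attempt and no reset: what is moved stays moved. The work goes in short steps, Python scripts to look and compute and a tool call to move; the robot and the scene stay as the last step left them, time stands still between calls to the robot, and variables do not carry over. Pictures are saved under pics/ and viewed, about 8 in all and at most 12, crops included, and the job is handed in when it is done.

Besides the shell and the picture viewer there is one more tool, called as name([rows], argument=value, ...), one row to a line, values as JSON. drive_tool: Moves the arm, as the interface text tells. Its arguments: {"type":"object","properties":{"steps":{"type":"array","items":{"type":"array","items":{"type":"number"}}},"force":{"type":"number"}},"required":["steps"]}

```bash
mkdir -p pics; ls
cat > h.py <<'E'
import numpy as np, cv2
from scipy.spatial.transform import Rotation as R
from plant import readout, read_camera, sign_off, ctrl
E
python3 - <<'E'
from h import *
s=readout.get_state(); print(s, ctrl.grasp_offset)
for n in ("top","side"):
    c=read_camera(n); f=c.pop("frame"); print(n,c)
    cv2.imwrite(f"pics/{n}0.png",f[:,:,::-1]); np.save(f"{n}0.npy",f)
E
```

```text
pics
{'time': 0.0, 'qpos': array([-1.45099106e+00,  2.87172305e-01,  1.57816166e+00,  1.82570770e-05,
        1.27861944e+00, -1.50050155e-01]), 'dq': array([-0.00088971, -0.0013048 ,  0.00161984,  0.0014566 , -0.00045663,
        0.00022218]), 'joint_efforts': array([ 5.65920345e-04, -4.05975437e+01, -2.92628521e+01, -6.04482830e-05,
        5.82964291e-03,  9.00569347e-06]), 'eef_pos': array([ 0.17987069, -0.64991412,  0.22995107]), 'tcp_rot': array([ 0.70069849,  0.09595161, -0.70066089,  0.09428269]), 'contact_force': array([-0.129375  , -0.34807976, -0.59219172]), 'wrist_torque': array([-0.02097396, -0.02295733, -0.01363549]), 'opening': 0.996954391266781} 0.0187
top {'vertical_fov': 53.73157054430168, 'cx': 265.02012882291206, 'cy': 190.28332283720312, 'eye': array([ 0.39540082, -0.00377092,  1.23472508]), 'orientation': array([-0.04408719,  0.02747375,  0.71300776, -0.69922918])}
side {'vertical_fov': 57.38545731787557, 'cx': 258.782345758853, 'cy': 192.68482319682252, 'eye': array([ 0.379359  , -0.7370313 ,  0.69470599]), 'orientation': array([ 0.41718521, -0.03998123, -0.07240743,  0.90504981])}
```

View pics/top0.png

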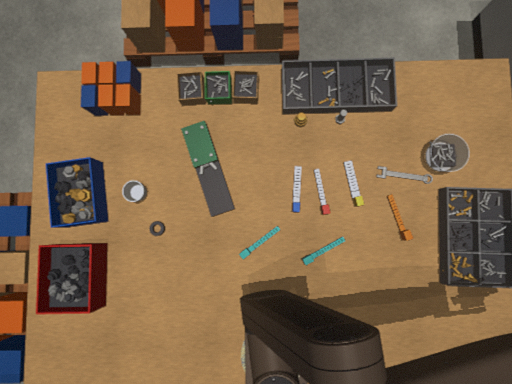

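View pics/side0.png

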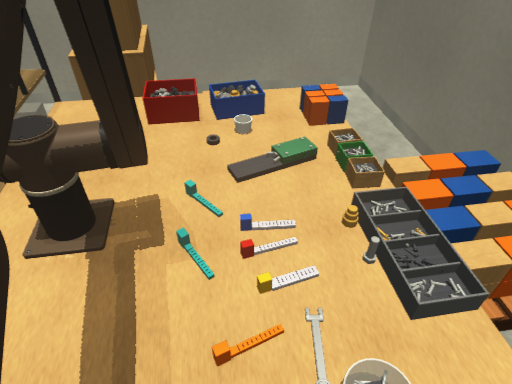

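Top: red handle ≈(325,209) with its blade to ≈(318,170), green block ≈(200,145), ledge ending ≈(222,212). Side: red handle ≈(247,248), gauge ≈(230,168)–(316,150). I'll measure these two things now.

```bash
cat >> h.py <<'E'
def ray(c,u,v):
    f=192/np.tan(np.radians(c["vertical_fov"]/2)); u,v=np.atleast_1d(u),np.atleast_1d(v)
    d=np.stack([(u-c["cx"])/f,-(v-c["cy"])/f,-np.ones(len(u))],1)
    return c["eye"],R.from_quat(c["orientation"]).apply(d)
def onplane(c,u,v,z):
    e,d=ray(c,u,v); return e+d*((z-e[2])/d[:,2])[:,None]
def tri(c1,p1,c2,p2):
    e1,d1=ray(c1,*p1); e2,d2=ray(c2,*p2); d1,d2=d1[0],d2[0]
    t=np.linalg.lstsq(np.stack([d1,-d2],1),e2-e1,rcond=None)[0]
    a,b=e1+t[0]*d1,e2+t[1]*d2; return (a+b)/2,np.linalg.norm(a-b)
def hsv(c): return cv2.cvtColor(c["frame"],cv2.COLOR_RGB2HSV)
def blobs(m,amin=20):
    n,l,s,ce=cv2.connectedComponentsWithStats(m.astype(np.uint8)); return [(l==i,s[i,4],ce[i]) for i in range(1,n) if s[i,4]>=amin]
E
python3 - <<'E'
from h import *
for n,(rc,gc) in dict(top=((285,155,345,222),(170,110,245,225)),side=((225,225,310,265),(220,130,330,190))).items():
    c=read_camera(n); H=hsv(c)
    red=((H[...,0]<6)|(H[...,0]>174))&(H[...,1]>150)&(H[...,2]>60)
    grn=(abs(H[...,0].astype(int)-75)<20)&(H[...,1]>90)
    for nm,m,b in(("red",red,rc),("grn",grn,gc)):
        k=np.zeros_like(m);k[b[1]:b[3],b[0]:b[2]]=1
        for bb in blobs(m&k): 
            pts=np.argwhere(bb[0])[:,::-1].astype(np.float32); print(n,nm,bb[1],bb[2],cv2.boxPoints(cv2.minAreaRect(pts)).round(1).tolist())
    crops=[cv2.resize(c["frame"][b[1]:b[3],b[0]:b[2],::-1],None,fx=5,fy=5,interpolation=cv2.INTER_CUBIC) for b in(rc,gc)]
    h=max(x.shape[0] for x in crops)
    if n=="top": im=np.hstack([cv2.copyMakeBorder(x,0,h-x.shape[0],0,0,cv2.BORDER_CONSTANT) for x in crops])
    else:
        w=max(x.shape[1] for x in crops); im=np.vstack([cv2.copyMakeBorder(x,0,0,0,w-x.shape[1],cv2.BORDER_CONSTANT) for x in crops])
    print(im.shape); cv2.imwrite(f"pics/{n}1.png",im)
E
```

```text
top red 60 [325.45       209.18333333] [[322.0, 205.0], [329.0, 205.0], [329.0, 213.0], [322.0, 213.0]]
top grn 549 [200.12204007 144.2295082 ] [[181.10000610351562, 129.0], [203.89999389648438, 121.0], [217.10000610351562, 158.60000610351562], [194.3000030517578, 166.60000610351562]]
(575, 675, 3)
side red 186 [247.41935484 247.94086022] [[240.39999389648438, 240.1999969482422], [252.3000030517578, 238.6999969482422], [254.5, 255.89999389648438], [242.60000610351562, 257.3999938964844]]
side grn 411 [293.83941606 146.91727494] [[272.8999938964844, 145.8000030517578], [311.70001220703125, 135.0], [315.20001220703125, 147.89999389648438], [276.5, 158.60000610351562]]
(500, 550, 3)
```

View pics/top1.png

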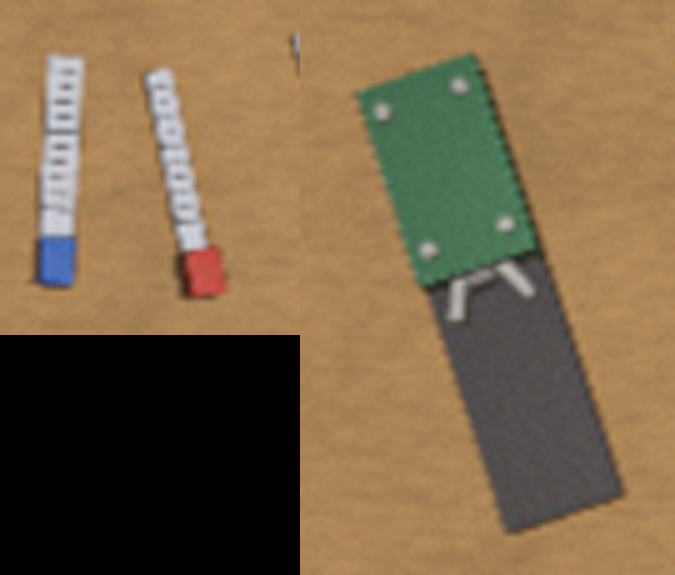

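View pics/side1.png

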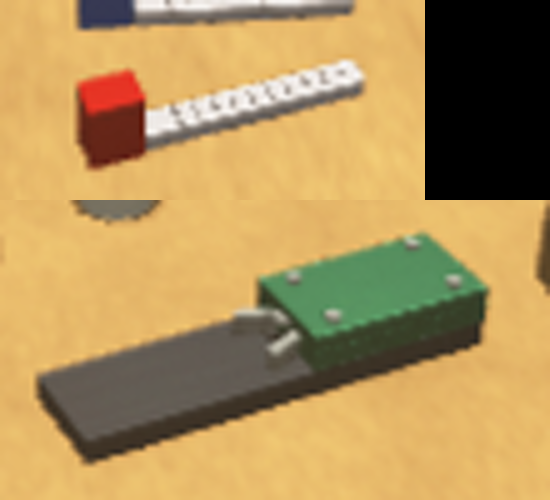

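Seen in the crops: the gauge's corners (green top, ledge front) and the red handle's top face and blade tip are clear in both views. I'll triangulate these.

Run:
```python
from h import *
ct,cs=read_camera("top"),read_camera("side")
T=lambda p,o:((p[0]+.5)/5-.5+o[0],(p[1]+.5)/5-.5+o[1])
P={}
for nm,t,s in [("bf",(57,93),(425,34)),("bn",(175,55),(487,90)),("fn",(238,248),(315,135)),("ff",(125,288),(258,81)),("lf",(208,533),(38,176)),("ln",(325,494),(88,240))]:
    P[nm],e=tri(ct,T(t,(170,110)),cs,T(s,(220,130))); print(nm,P[nm].round(4),round(e,4), onplane(ct,*T(t,(170,110)),.02 if nm[0]=='l' else .047)[0].round(4))
for nm,t,s,z in [("handle",(205,272),(111,93),.044),("tip",(158,74),(352,68),.012)]:
    P[nm],e=tri(ct,T(t,(285,155)),cs,T(s,(225,225))); print(nm,P[nm].round(4),round(e,4),onplane(ct,*T(t,(285,155)),z)[0].round(4),onplane(cs,*T(s,(225,225)),z)[0].round(4))
ax=(P["bf"]+P["bn"])/2-(P["lf"]+P["ln"])/2; print("gauge len",np.linalg.norm(ax),"yaw",np.degrees(np.arctan2(ax[1],ax[0])), "blockfront mid",(P["ff"]+P["fn"])/2,"ledge mid",(P["lf"]+P["ln"])/2)
b=P["tip"]-P["handle"]; print("bar",np.linalg.norm(b[:2]),np.degrees(np.arctan2(b[1],b[0])))
M=R.from_quat(readout.get_state()["tcp_rot"]).as_matrix(); print(M.round(3))
```

```text
bf [0.7229 0.2906 0.0453] 0.0011 [0.723  0.2901 0.047 ]
bn [0.7456 0.2141 0.0458] 0.0017 [0.7461 0.2137 0.047 ]
fn [0.6177 0.1733 0.0499] 0.0017 [0.6191 0.1737 0.047 ]
ff [0.5943 0.2461 0.0467] 0.0013 [0.5949 0.246  0.047 ]
lf [0.4389 0.1983 0.0185] 0.0004 [0.4391 0.1981 0.02  ]
ln [0.4626 0.1224 0.0213] 0.0001 [0.4626 0.1225 0.02  ]
handle [ 0.4533 -0.1659  0.0407] 0.0013 [ 0.4538 -0.1655  0.044 ] [ 0.4523 -0.1687  0.044 ]
tip [ 0.5835 -0.1435  0.0125] 0.0023 [ 0.5847 -0.1438  0.012 ] [ 0.5824 -0.1431  0.012 ]
gauge len 0.2991278341436153 yaw 17.98059101467498 blockfront mid [0.60600352 0.20973777 0.04830599] ledge mid [0.45077443 0.16033772 0.01989697]
bar 0.13202774247004934 9.733478382000621
[[-0.     0.267 -0.964]
 [ 0.001 -0.964 -0.267]
 [-1.    -0.001 -0.   ]]
```

drive_tool([
  [0,-2,-2,0,0.7],
  [0,-2,-2,0,0.7],
  [0,-2,-2,0,0.7],
  [0,-2,-2,0,0.7],
  [0,-2,-2,0,0.7],
  [0,-2,-2,0,0.7],
  [0,-2,-2,0,0.7],
  [0,-2,-2,0,0.7],
  [0,-2,-2,0,0.7],
  [0,-2,-2,0,0.7],
], force=60)

```text
time: 1.3
eef_pos: [0.3198, -0.4034, 0.2314]
tcp_rot: [0.701, 0.095, -0.701, 0.095]
contact_force: [0.3, -0.1, -0.8]
opening: 0.695
```

drive_tool([
  [0,-2,-2,0,0.7],
  [0,-2,-2,0,0.7],
  [0,-2,-2,0,0.7],
  [0,-2,-2,0,0.7],
  [0,-2,-2,0,0.7],
  [0,-2,-2,0,0.7],
  [0,-2,-2,0,0.7],
  [0,-2,-2,0,0.7],
  [0,0,0,5.8,0.7],
  [0,0,0,0,0.7],
])

```text
time: 2.3
eef_pos: [0.4312, -0.2069, 0.2314]
tcp_rot: [0.705, 0.06, -0.705, 0.06]
contact_force: [-0.4, -0.7, -0.5]
opening: 0.697
```

```bash
cat >> h.py <<'E'
def delta(x,y,z,yaw):
    s=readout.get_state(); M=R.from_quat(s["tcp_rot"]).as_matrix(); p=s["eef_pos"]
    h=np.degrees(np.arctan2(-M[1,2],-M[0,2]))
    print("t",round(s["time"],2),"pos",p.round(4),"heading",h.round(2),"tilt",M[2].round(3),"F",s["contact_force"].round(2),"open",round(s["opening"],3))
    print("tool shift cm",(M.T@(np.array([x,y,z])-p)*100).round(2),"turn",round(h-yaw,2))
E
python3 - <<'E'
from h import *
delta(.4535,-.166,.12,9.7)
c=read_camera("side"); cv2.imwrite("pics/s2.png",cv2.resize(c["frame"][170:300,180:340,::-1],None,fx=5,fy=4.5,interpolation=cv2.INTER_CUBIC))
E
```

```text
t 2.3 pos [ 0.4312 -0.2069  0.2314] heading 9.76 tilt [-1.  0. -0.] F [-0.39 -0.67 -0.54] open 0.697
tool shift cm [11.14 -3.65 -2.89] turn 0.06
```

drive_tool([
  [1.5,-1.8,-1.5,0,0.7],
  [1.5,-1.85,-1.4,0,0.7],
  [3,0,0,0,0.7],
  [3,0,0,0,0.7],
  [2,0,0,0,0.7],
  [0,0,0,0,0.7],
  [0,0,0,0,0.7],
])

```text
time: 3.05
eef_pos: [0.4534, -0.1673, 0.1216]
tcp_rot: [-0.705, -0.06, 0.705, -0.06]
contact_force: [0.2, 0.6, 0.2]
opening: 0.698
```

Run:
```python
from h import *
delta(.4535,-.166,.011,9.7)
t=read_camera("top");c=read_camera("side")
a=cv2.resize(c["frame"][190:290,200:320,::-1],None,fx=5,fy=5,interpolation=cv2.INTER_CUBIC)
cv2.imwrite("pics/s2.png",a)
```

```text
t 3.05 pos [ 0.4534 -0.1673  0.1216] heading 9.66 tilt [-1. -0.  0.] F [0.18 0.64 0.24] open 0.698
tool shift cm [11.06 -0.13 -0.03] turn -0.04
```

View pics/s2.png

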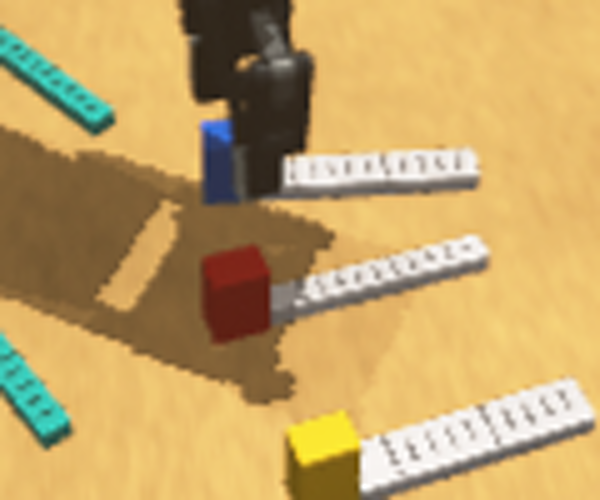

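The view shows the fingers hanging above the red handle (at about (236,295) in the crop), with nothing in the way between the blue and yellow bars. I'll descend.

drive_tool([
  [2,-0.1,0,0,0.7],
  [2,0,0,0,0.7],
  [2,0,0,0,0.7],
  [2,0,0,0,0.7],
  [2,0,0,0,0.7],
  [1,0,0,0,0.7],
  [0,0,0,0,0.7],
  [0,0,0,0,0.7],
])

```text
time: 3.95
eef_pos: [0.4541, -0.1664, 0.0125]
tcp_rot: [0.705, 0.059, -0.704, 0.06]
contact_force: [-0.4, -0.4, -0.3]
opening: 0.7
```

drive_tool([
  [0,0,0,0,0],
  [0,0,0,0,0],
  [0,0,0,0,0],
  [0,0,0,0,0],
  [0,0,0,0,0],
  [0,0,0,0,0],
  [0,0,0,0,0],
  [0,0,0,0,0],
], force=60)

```text
time: 4.75
eef_pos: [0.4541, -0.1664, 0.0124]
tcp_rot: [0.705, 0.059, -0.704, 0.06]
contact_force: [-0.4, -0.0, 6.5]
opening: 0.248
```

drive_tool([
  [-1,0,0,0,0],
  [-2,0,0,0,0],
  [-2,0,0,0,0],
  [-2,0,0,0,0],
  [-2,0,0,0,0],
  [0,0,0,0,0],
  [0,0,0,0,0],
])

```text
time: 5.45
eef_pos: [0.4528, -0.1655, 0.1009]
tcp_rot: [-0.704, -0.06, 0.705, -0.059]
contact_force: [0.1, 0.6, -2.3]
opening: 0.251
```

Run:
```python
from h import *
g=np.array([.607,.2108]); u=np.array([np.cos(np.radians(18)),np.sin(np.radians(18))]); o=g-.185*u; print(o)
delta(o[0],o[1],.10,18)
c=read_camera("side");t=read_camera("top");a=cv2.resize(c["frame"][170:290,200:330,::-1],None,fx=4,fy=4,interpolation=cv2.INTER_CUBIC)
cv2.imwrite("pics/s3.png",a)
```

```text
[0.43105454 0.15363186]
t 5.45 pos [ 0.4528 -0.1655  0.1009] heading 9.67 tilt [-1. -0.  0.] F [ 0.14  0.62 -2.28] open 0.251
tool shift cm [  0.1  -31.82  -3.21] turn -8.33
```

View pics/s3.png

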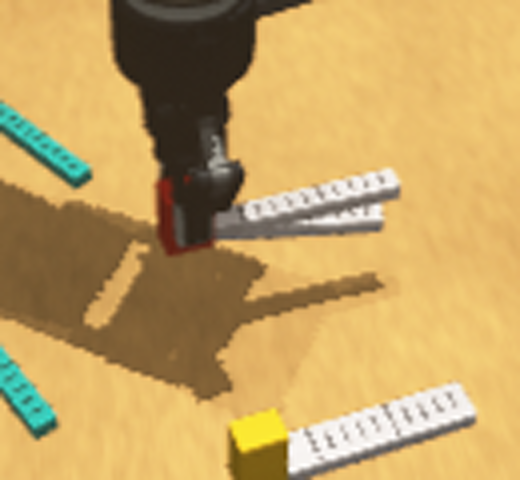

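The bar is held level in the fingers (handle ≈(185,215), tip ≈(398,185) in the crop), and the blue bar beneath it has not moved. Next I'll carry it over the ledge.

drive_tool([
  [0,-1.8,-0.2,0,0],
  [0,-3,-0.3,0,0],
  [0,-3,-0.3,0,0],
  [0,-4,-0.4,0,0],
  [0,-4,-0.4,0,0],
  [0,-4,-0.4,0,0],
  [0,-4,-0.4,0,0],
  [0,-4,-0.4,0,0],
  [0,-3,-0.3,0,0],
  [0,-1,-0.1,0,0],
])

```text
time: 6.55
eef_pos: [0.4298, 0.1552, 0.0998]
tcp_rot: [-0.703, -0.061, 0.706, -0.061]
contact_force: [0.1, -0.5, -1.7]
opening: 0.247
```

drive_tool([
  [0,0,0,-4,0],
  [0,0,0,-4.3,0],
  [0,0,0,0,0],
  [0,0,0,0,0],
])

```text
time: 6.95
eef_pos: [0.4311, 0.1525, 0.1006]
tcp_rot: [-0.698, -0.11, 0.699, -0.11]
contact_force: [-0.3, -0.8, -2.1]
opening: 0.245
```

Run:
```python
from h import *
g=np.array([.607,.2108]); u=np.array([np.cos(np.radians(18)),np.sin(np.radians(18))]); o=g-.185*u
delta(o[0],o[1],.06,18)
t=read_camera("top");c=read_camera("side")
cv2.imwrite("pics/s4.png",np.hstack([cv2.resize(x,(400,400),interpolation=cv2.INTER_CUBIC) for x in (t["frame"][110:230,165:285,::-1],c["frame"][110:230,210:330,::-1])]))
```

```text
t 6.95 pos [0.4311 0.1525 0.1006] heading 17.83 tilt [-1.    -0.     0.002] F [-0.28 -0.76 -2.07] open 0.245
tool shift cm [ 4.06 -0.11 -0.04] turn -0.17
```

View pics/s4.png

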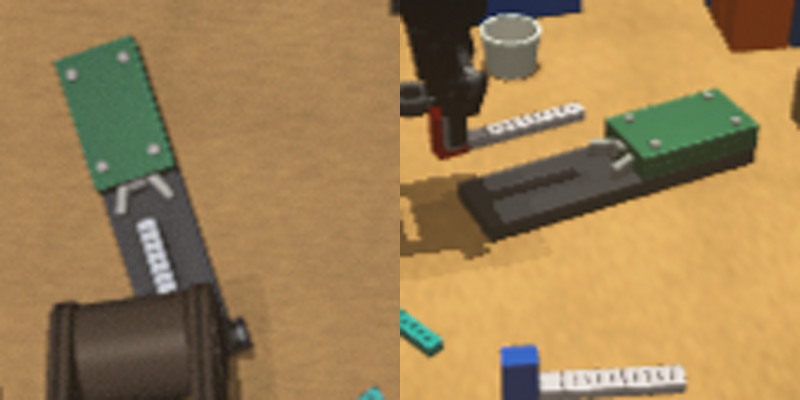

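Blade aligned over the ledge: its tip is at ≈(148,222) in the top crop, just short of the funnel. I'll measure the blade's axis against the gauge's.

```bash
cat >> h.py <<'E'
G0=np.array([.607,.2108]); U=np.array([np.cos(np.radians(18)),np.sin(np.radians(18))]); V=np.array([-U[1],U[0]])
def blade(z,box=(195,165,225,205)):
    c=read_camera("top"); H=hsv(c); m=np.zeros(H.shape[:2],bool); b=box
    m[b[1]:b[3],b[0]:b[2]]=((H[...,1]<60)&(H[...,2]>130))[b[1]:b[3],b[0]:b[2]]
    m=cv2.morphologyEx(m.astype(np.uint8),cv2.MORPH_CLOSE,np.ones((3,3)))
    k=max(blobs(m),key=lambda b:b[1])[0]; vu=np.argwhere(k)
    P=onplane(c,vu[:,1],vu[:,0],z)[:,:2]-G0; Q=np.stack([P@U,P@V],1)*1000
    l=np.polyfit(Q[:,0],Q[:,1],1); print("n",len(Q),"x range",Q[:,0].min().round(1),Q[:,0].max().round(1),"y mean",Q[:,1].mean().round(2),"rel angle",np.degrees(l[0]).round(2),"y at tip",np.polyval(l,Q[:,0].max()).round(2))
E
python3 - <<'E'
from h import *
z=readout.get_state()["eef_pos"][2]; blade(z)
c=read_camera("top"); 
# gauge checks from the top view in the same gauge frame: base edges, funnel cheeks
H=hsv(c); T=lambda p:((p[0]+.5)/5-.5+170,(p[1]+.5)/5-.5+110)
for nm,p,zz in[("ledge far",(208,533),.02),("near",(325,494),.02),("ff",(125,288),.047),("fn",(238,248),.047),("bf",(57,93),.047),("bn",(175,55),.047),("cheekL entry",(156,318),.035),("cheekR entry",(228,294),.035)]:
    P=onplane(c,*T(p),zz)[0,:2]-G0; print(nm,(P@U*1000).round(1),(P@V*1000).round(1))
E
```

```text
n 130 x range -118.6 -50.0 y mean -0.78 rel angle -0.85 y at tip -1.29
ledge far -163.7 39.8
near -164.6 -39.4
ff -0.6 37.2
fn 0.0 -39.0
bf 134.8 39.6
bn 133.2 -40.2
cheekL entry -23.1 26.1
cheekR entry -23.6 -22.5
```

drive_tool([
  [1,-0.05,0,-0.5,0],
  [2,0,0,0,0],
  [2,0,0,0,0],
  [1,0,0,0,0],
  [0.5,0,0,0,0],
  [0,0,0,0,0],
  [0,0,0,0,0],
])

```text
time: 7.85
eef_pos: [0.432, 0.1536, 0.0369]
tcp_rot: [0.698, 0.113, -0.698, 0.113]
contact_force: [0.6, -0.2, -1.8]
opening: 0.245
```

Run:
```python
from h import *
o=G0-.185*U
delta(o[0],o[1],.0324,18); z=readout.get_state()["eef_pos"][2]; blade(z)
```

```text
t 7.85 pos [0.432  0.1536 0.0369] heading 18.46 tilt [-1.     0.    -0.001] F [ 0.62 -0.17 -1.84] open 0.245
tool shift cm [ 0.45 -0.03  0.09] turn 0.46
n 121 x range -121.4 -49.0 y mean 0.69 rel angle 0.31 y at tip 0.89
```

drive_tool([
  [0.2,0.05,0,0.2,0],
  [0.15,0,0,0,0],
  [0,0,0,0,0],
  [0,0,0,0,0],
])

```text
time: 8.3
eef_pos: [0.4315, 0.1531, 0.0329]
tcp_rot: [0.698, 0.112, -0.698, 0.112]
contact_force: [0.0, -0.2, -1.9]
opening: 0.25
```

drive_tool([
  [0.05,0,0,0,0],
  [0,0,0,0,0],
])

```text
time: 8.5
eef_pos: [0.4316, 0.1531, 0.0325]
tcp_rot: [0.698, 0.112, -0.698, 0.112]
contact_force: [-0.8, -0.7, -0.6]
opening: 0.248
```

drive_tool([
  [0.05,0,0,0,0],
  [0,0,0,0,0],
])

```text
time: 8.7
eef_pos: [0.4316, 0.1531, 0.0324]
tcp_rot: [-0.698, -0.112, 0.698, -0.112]
contact_force: [-3.0, -0.5, 4.8]
opening: 0.247
```

drive_tool([
  [-0.05,0,0,0,0],
  [0,0,-0.5,0,0],
  [0,0,-0.5,0,0],
  [0,0,-0.5,0,0],
  [0,0,-0.5,0,0],
  [0,0,-0.5,0,0],
  [0,0,-0.5,0,0],
  [0,0,-0.5,0,0],
  [0,0,-0.5,0,0],
  [0,0,0,0,0],
])

```text
time: 9.7
eef_pos: [0.4707, 0.1659, 0.0324]
tcp_rot: [0.699, 0.112, -0.697, 0.112]
contact_force: [0.7, 0.6, 0.4]
opening: 0.248
```

Run:
```python
from h import *
o=G0-.145*U
delta(o[0],o[1],.0325,18); z=readout.get_state()["eef_pos"][2]; blade(z,(190,155,225,205))
```

```text
t 9.7 pos [0.4707 0.1659 0.0324] heading 18.26 tilt [-1.     0.    -0.002] F [0.73 0.62 0.45] open 0.248
tool shift cm [-0.01 -0.06  0.15] turn 0.26
n 173 x range -67.8 0.4 y mean 0.54 rel angle 1.45 y at tip 1.22
```

drive_tool([
  [0,0.03,-0.2,0,0],
  [0,0,-0.2,0,0],
  [0,0,-0.2,0,0],
  [0,0,-0.2,0,0],
  [0,0,-0.2,0,0],
  [0,0,0,0,0],
])

```text
time: 10.35
eef_pos: [0.4788, 0.1684, 0.0324]
tcp_rot: [-0.698, -0.112, 0.698, -0.112]
contact_force: [-2.5, -0.3, 4.0]
opening: 0.252
```

drive_tool([
  [0,0,-0.2,0,0],
  [0,0,-0.2,0,0],
  [0,0,-0.2,0,0],
  [0,0,-0.2,0,0],
  [0,0,-0.2,0,0],
  [0,0,0,0,0],
])

```text
time: 10.95
eef_pos: [0.4883, 0.1716, 0.0324]
tcp_rot: [-0.698, -0.112, 0.698, -0.112]
contact_force: [-3.7, -1.0, 4.5]
opening: 0.248
```

drive_tool([
  [-0.03,0,-0.2,0,0],
  [0,0,-0.2,0,0],
  [0,0,-0.2,0,0],
  [0,0,-0.2,0,0],
  [0,0,-0.2,0,0],
  [0,0,0,0,0],
])

```text
time: 11.55
eef_pos: [0.4986, 0.1749, 0.0325]
tcp_rot: [0.699, 0.112, -0.698, 0.112]
contact_force: [-0.5, 0.3, -0.0]
opening: 0.249
```

drive_tool([
  [0,0,-0.2,0,0],
  [0,0,-0.2,0,0],
  [0,0,-0.2,0,0],
  [0,0,-0.2,0,0],
  [0,0,-0.2,0,0],
  [0,0,0,0,0],
])

```text
time: 12.15
eef_pos: [0.508, 0.178, 0.0326]
tcp_rot: [0.698, 0.112, -0.698, 0.112]
contact_force: [-0.9, -0.1, -0.8]
opening: 0.246
```

drive_tool([
  [0,0,-0.2,0,0],
  [0,0,-0.2,0,0],
  [0,0,-0.2,0,0],
  [0,0,-0.2,0,0],
  [0,0,-0.1,0,0],
  [0,0,0,0,0],
  [0,0,0,0,0],
])

```text
time: 12.85
eef_pos: [0.5162, 0.1807, 0.0326]
tcp_rot: [0.698, 0.112, -0.698, 0.112]
contact_force: [-0.6, -0.9, -1.4]
opening: 0.251
```

Run:
```python
from h import *
o=G0-.095*U
delta(o[0],o[1],.0325,18); z=readout.get_state()["eef_pos"][2]; blade(z,(200,168,220,205))
print(readout.get_state()["contact_force"])
```

```text
t 12.85 pos [0.5162 0.1807 0.0326] heading 18.26 tilt [-1.  0. -0.] F [-0.63 -0.91 -1.36] open 0.251
tool shift cm [ 0.01 -0.06 -0.07] turn 0.26Traceback (most recent call last):
  File "<stdin>", line 3, in <module>
  File "h.py", line 27, in blade
    k=max(blobs(m),key=lambda b:b[1])[0]; vu=np.argwhere(k)
      ~~~^^^^^^^^^^^^^^^^^^^^^^^^^^^^
ValueError: max() iterable argument is empty
```

drive_tool([
  [0,0,-0.05,0,0],
  [0,0,-0.05,0,0],
  [0,0,-0.05,0,0],
  [0,0,0,0,0],
])

```text
time: 13.3
eef_pos: [0.5176, 0.1812, 0.0326]
tcp_rot: [0.698, 0.112, -0.698, 0.112]
contact_force: [0.8, -0.3, -1.0]
opening: 0.247
```

drive_tool([
  [0,0,-0.05,0,0],
  [0,0,-0.05,0,0],
  [0,0,0,0,0],
  [0,0,0,0,0],
])

```text
time: 13.7
eef_pos: [0.5186, 0.1815, 0.0326]
tcp_rot: [0.698, 0.112, -0.698, 0.112]
contact_force: [0.2, -0.1, -1.4]
opening: 0.247
```

Free. I'll go on in 1.5 mm steps, checking after each.

drive_tool([
  [0,0,-0.05,0,0],
  [0,0,-0.05,0,0],
  [0,0,-0.05,0,0],
  [0,0,0,0,0],
])

```text
time: 14.1
eef_pos: [0.52, 0.182, 0.0326]
tcp_rot: [0.698, 0.112, -0.698, 0.112]
contact_force: [0.1, -0.1, -1.8]
opening: 0.249
```

drive_tool([
  [0,0,-0.05,0,0],
  [0,0,-0.05,0,0],
  [0,0,-0.05,0,0],
  [0,0,0,0,0],
])

```text
time: 14.5
eef_pos: [0.5214, 0.1824, 0.0326]
tcp_rot: [0.698, 0.112, -0.698, 0.112]
contact_force: [-0.2, 1.2, -0.8]
opening: 0.248
```

drive_tool([
  [0,0,-0.05,0,0],
  [0,0,-0.05,0,0],
  [0,0,-0.05,0,0],
  [0,0,0,0,0],
])

```text
time: 14.9
eef_pos: [0.5228, 0.1829, 0.0326]
tcp_rot: [0.698, 0.112, -0.698, 0.112]
contact_force: [0.5, 1.1, -0.6]
opening: 0.248
```

drive_tool([
  [0,0,-0.05,0,0],
  [0,0,-0.05,0,0],
  [0,0,-0.05,0,0],
  [0,0,0,0,0],
])

```text
time: 15.3
eef_pos: [0.5243, 0.1834, 0.0326]
tcp_rot: [0.698, 0.112, -0.698, 0.112]
contact_force: [-0.5, 0.7, -1.4]
opening: 0.252
```

drive_tool([
  [0,0,-0.05,0,0],
  [0,0,-0.05,0,0],
  [0,0,-0.05,0,0],
  [0,0,0,0,0],
])

```text
time: 15.7
eef_pos: [0.5257, 0.1838, 0.0326]
tcp_rot: [0.698, 0.112, -0.698, 0.112]
contact_force: [-0.1, 0.7, -2.0]
opening: 0.247
```

drive_tool([
  [0,0,-0.05,0,0],
  [0,0,-0.05,0,0],
  [0,0,-0.05,0,0],
  [0,0,0,0,0],
])

```text
time: 16.1
eef_pos: [0.5271, 0.1843, 0.0326]
tcp_rot: [0.698, 0.112, -0.698, 0.112]
contact_force: [0.7, 0.8, -1.8]
opening: 0.247
```

drive_tool([
  [0,0,-0.05,0,0],
  [0,0,-0.05,0,0],
  [0,0,-0.05,0,0],
  [0,0,0,0,0],
])

```text
time: 16.5
eef_pos: [0.5285, 0.1848, 0.0326]
tcp_rot: [0.698, 0.112, -0.698, 0.112]
contact_force: [-0.1, 0.3, -1.3]
opening: 0.249
```

drive_tool([
  [0,0,-0.05,0,0],
  [0,0,-0.05,0,0],
  [0,0,-0.05,0,0],
  [0,0,0,0,0],
])

```text
time: 16.9
eef_pos: [0.5299, 0.1852, 0.0326]
tcp_rot: [0.698, 0.112, -0.698, 0.112]
contact_force: [-0.1, -0.8, -0.8]
opening: 0.251
```

drive_tool([
  [0,0,-0.05,0,0],
  [0,0,-0.05,0,0],
  [0,0,-0.05,0,0],
  [0,0,0,0,0],
])

```text
time: 17.3
eef_pos: [0.5314, 0.1857, 0.0326]
tcp_rot: [0.698, 0.112, -0.698, 0.112]
contact_force: [-0.8, -0.0, -0.8]
opening: 0.251
```

drive_tool([
  [0,0,-0.05,0,0],
  [0,0,-0.05,0,0],
  [0,0,-0.05,0,0],
  [0,0,0,0,0],
])

```text
time: 17.7
eef_pos: [0.5328, 0.1862, 0.0326]
tcp_rot: [0.698, 0.112, -0.698, 0.112]
contact_force: [-0.2, 0.2, -1.7]
opening: 0.246
```

drive_tool([
  [0,0,-0.05,0,0],
  [0,0,-0.05,0,0],
  [0,0,-0.05,0,0],
  [0,0,0,0,0],
])

```text
time: 18.1
eef_pos: [0.5342, 0.1867, 0.0327]
tcp_rot: [0.698, 0.112, -0.698, 0.112]
contact_force: [-0.2, 0.1, -2.1]
opening: 0.248
```

drive_tool([
  [0,0,-0.05,0,0],
  [0,0,-0.05,0,0],
  [0,0,-0.05,0,0],
  [0,0,0,0,0],
])

```text
time: 18.5
eef_pos: [0.5357, 0.1871, 0.0327]
tcp_rot: [0.698, 0.112, -0.698, 0.112]
contact_force: [0.1, 0.4, -1.7]
opening: 0.25
```

drive_tool([
  [0,0,-0.05,0,0],
  [0,0,-0.05,0,0],
  [0,0,-0.05,0,0],
  [0,0,0,0,0],
])

```text
time: 18.9
eef_pos: [0.5358, 0.1872, 0.0325]
tcp_rot: [-0.697, -0.112, 0.699, -0.112]
contact_force: [-5.4, -1.7, 3.1]
opening: 0.246
```

Contact with the stop: about 5.7 N, at roughly 60 mm depth. I'll relax most of the push and then release.

drive_tool([
  [0,0,0.05,0,0],
  [0.01,0,0.02,0,0],
  [0,0,0,0,0],
  [0,0,0,0,0],
], force=25)

```text
time: 19.3
eef_pos: [0.5358, 0.1872, 0.0324]
tcp_rot: [-0.698, -0.112, 0.699, -0.112]
contact_force: [-4.4, -1.3, 2.1]
opening: 0.246
```

drive_tool([
  [0,0,0,0,0.28],
  [0,0,0,0,0.32],
  [0,0,0,0,0.4],
  [0,0,0,0,0.5],
  [0,0,0,0,0.6],
  [0,0,0,0,0.6],
])

```text
time: 19.9
eef_pos: [0.5364, 0.1873, 0.0326]
tcp_rot: [0.698, 0.112, -0.698, 0.112]
contact_force: [-0.2, 0.3, 0.7]
opening: 0.602
```

Run:
```python
from h import *
delta(*(readout.get_state()["eef_pos"]),18)
c=read_camera("side"); np.save("rel.npy",c["frame"])
cv2.imwrite("pics/s5.png",cv2.resize(c["frame"][100:200,210:330,::-1],None,fx=6,fy=6,interpolation=cv2.INTER_CUBIC))
```

```text
t 19.9 pos [0.5364 0.1873 0.0326] heading 18.25 tilt [-1. -0. -0.] F [-0.24  0.26  0.73] open 0.602
tool shift cm [0. 0. 0.] turn 0.25
```

View pics/s5.png

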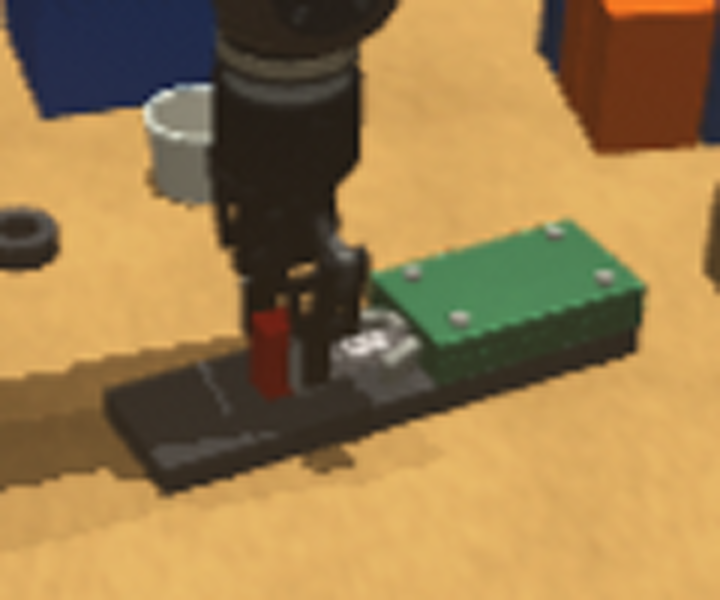

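The bar is released: its handle stands upright on the ledge at ≈(270,350) in the crop, with the blade in the funnel and slot. I'll rise clear, then measure the handle.

drive_tool([
  [-0.5,0,0,0,0.6],
  [-1,0,0,0,0.6],
  [-1.5,0,0,0,0.6],
  [-2,0,0,0,0.6],
  [-2,0,0,0,0.6],
  [-1,0,1,0,0.6],
  [0,0,2,0,0.3],
  [0,0,2,0,0],
  [0,0,0,0,0],
  [0,0,0,0,0],
])

```text
time: 20.95
eef_pos: [0.4896, 0.1718, 0.1139]
tcp_rot: [0.699, 0.112, -0.697, 0.112]
contact_force: [0.4, -1.3, 0.7]
opening: 0.001
```

Run:
```python
from h import *
delta(.5364,.1873,.05,18)
c=read_camera("side");t=read_camera("top")
P=[]
for n,k,b in(("side",c,(225,130,290,185)),("top",t,(185,150,235,225))):
    H=hsv(k);m=np.zeros(H.shape[:2],bool); r=((H[...,0]<6)|(H[...,0]>174))&(H[...,1]>150)&(H[...,2]>60)
    m[b[1]:b[3],b[0]:b[2]]=r[b[1]:b[3],b[0]:b[2]]
    for q in blobs(m,8):
        y,x=np.where(q[0]); print(n,q[1],q[2].round(1),x.min(),x.max(),y.min(),y.max(), "world@.064",onplane(k,q[2][0],q[2][1],.064)[0].round(4))
cv2.imwrite("pics/s6.png",np.hstack([cv2.resize(x,(400,400),interpolation=cv2.INTER_CUBIC) for x in (t["frame"][110:230,165:285,::-1],c["frame"][110:200,220:310,::-1])]))
```

```text
t 20.95 pos [0.4896 0.1718 0.1139] heading 18.25 tilt [-1.     0.    -0.003] F [ 0.39 -1.29  0.7 ] open 0.001
tool shift cm [ 6.4  -0.01 -4.91] turn 0.25
side 37 [257.  153.6] 253 261 151 156 world@.064 [0.5344 0.1818 0.064 ]
```

View pics/s6.png

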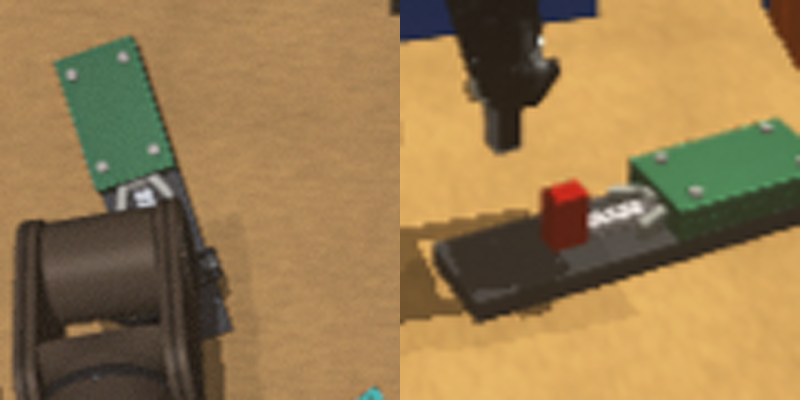

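Bar sits flat and straight in the slot. Next, a gentle tap from behind with shut fingers, to confirm it still touches the stop.

drive_tool([
  [2,0,0,0,0],
  [2,0,0,0,0],
  [2,0,0,0,0],
  [0.6,0,-0.4,0,0],
  [0,0,-0.5,0,0],
  [0,0,-0.5,0,0],
  [0,0,-0.3,0,0],
  [0,0,-0.2,0,0],
  [0,0,0,0,0],
  [0,0,0,0,0],
])

```text
time: 22.05
eef_pos: [0.507, 0.1777, 0.0469]
tcp_rot: [0.698, 0.112, -0.698, 0.112]
contact_force: [0.3, -0.3, 0.0]
opening: 0.001
```

drive_tool([
  [0,0,-0.1,0,0],
  [0,0,-0.1,0,0],
  [0,0,-0.05,0,0],
  [0,0,0,0,0],
])

```text
time: 22.45
eef_pos: [0.5093, 0.1784, 0.0465]
tcp_rot: [0.698, 0.112, -0.698, 0.112]
contact_force: [0.2, -0.3, -0.6]
opening: -0.002
```

drive_tool([
  [0,0,-0.05,0,0],
  [0,0,-0.05,0,0],
  [0,0,-0.05,0,0],
  [0,0,0,0,0],
])

```text
time: 22.85
eef_pos: [0.5105, 0.1789, 0.0465]
tcp_rot: [-0.698, -0.112, 0.698, -0.112]
contact_force: [-0.9, -0.4, -0.1]
opening: -0.0
```

drive_tool([
  [0,0,-0.05,0,0],
  [0,0,-0.05,0,0],
  [0,0,0,0,0],
  [0,0,0,0,0],
])

```text
time: 23.25
eef_pos: [0.5106, 0.1789, 0.0465]
tcp_rot: [-0.697, -0.112, 0.699, -0.112]
contact_force: [-5.2, -2.4, 4.0]
opening: -0.0
```

The push rose to about 5.7 N and the bar moved no more than 0.1 mm, so it is against the stop. I'll retreat.

drive_tool([
  [0,0,0.3,0,0],
  [0,0,1,0,0],
  [-1,0,1,0,0],
  [-2,0,1,0,0],
  [-3,0,0,0,0],
  [-3,0,0,0,0],
  [-3,0,0,0,0],
  [0,0,0,0,0],
  [0,0,0,0,0],
])

```text
time: 24.15
eef_pos: [0.4803, 0.1689, 0.167]
tcp_rot: [0.699, 0.112, -0.697, 0.112]
contact_force: [-0.2, -0.8, 0.0]
opening: -0.0
```

Run:
```python
from h import *
delta(.5,.17,.1,18)
c=read_camera("side"); H=hsv(c); b=(225,130,290,185)
r=((H[...,0]<6)|(H[...,0]>174))&(H[...,1]>150)&(H[...,2]>60); m=np.zeros_like(r); m[b[1]:b[3],b[0]:b[2]]=r[b[1]:b[3],b[0]:b[2]]
for q in blobs(m,8): print(q[1],q[2].round(1))
print(sign_off())
```

```text
t 24.15 pos [0.4803 0.1689 0.167 ] heading 18.26 tilt [-1.     0.    -0.002] F [-0.2  -0.81  0.03] open -0.0
tool shift cm [ 6.7   0.51 -1.89] turn 0.26
40 [256.7 153.7]
the job is handed in; nothing more can be done
None
```

The red depth bar is in the gauge's slot, touching the hidden stop, and the job is handed in at about 24 s of the 58 s allowed.

- **Insertion:** I picked up the red bar, set it on the ledge, slid it through the funnel and advanced in 1.5 mm steps. Contact came at about 60 mm depth, with a settled force of about 5.7 N against the 15 N limit. I eased the push to about 4.6 N before releasing.
- **Check after release:** A tap on the handle from behind with shut fingers rose to about 5.7 N, and the fingers moved on only about 0.1 mm. That means the bar was still against the stop and the stop held.
- **Last look:** After the arm retreated clear, the side camera showed the handle within 0.3 px of where it stood before the tap. The wrist force read about zero.
- **Limits of the checks:** The depth is from arm position and good to about 2 mm. One camera measurement of the blade in the slot found nothing because the arm blocked the view, and one taken at the funnel looked unreliable because it probably included the steel cheeks. I used arm position and force there instead. I did not measure the other bars and fasteners again at the end. No commanded move came near them.

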